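Lay out a water-meter rebuild kit in its nests

ROBOT

A 6-joint arm with a two-finger parallel gripper is mounted at the origin on the work surface; the furniture and walls round the work are solid. World frame = base frame: x ahead of the robot, y to its left, z up, the work surface at z = 0. Lengths are in m, angles in rad, forces in N, time in s.
With the tool pointing down it reaches from about 0.375 to 0.925 m from the base axis. Payload 5.7 kg.
Tool frame: the origin (TCP) lies midway between the tips of the shut fingers; the grasp point (between the pads) lies 19 mm behind it; z points along the fingers, y is the line along which they close (so a half turn about z gives the same grasp; the last joint's range is limited). The gripper opens to 88 mm and grips with 3 to 60 N. Pads are 20 mm wide; open, the fingers measure 115 mm over their backs; the gripper's body (75 mm by 178 mm) begins 61 mm behind the grasp point.
Start: joints at [0.997, 0.359, 1.51, -0, 1.272, -0.115], TCP at [0.266, 0.538, 0.2] pointing down, gripper open.
Joint ranges: [-2.97, 2.97], [-1.01, 2.36], [0.21, 2.38], [-0.96, 4.11], [0.2, 2.71], [-2.98, 2.98]. Speed limits (rad/s): [2.39, 2.39, 3.14, 3.14, 3.14, 3.14].

INTERFACE

Orientations are given as a unit quaternion [x, y, z, w].
In Python, from bench import move_ptp, servo_line, goto_joints, move_gripper, sleep, inverse_kinematics, capture, PlanningError, close_job, spot_in, silhouettes, current_clock, current_joint_pos, current_qvel, current_joint_torque, current_position, current_orientation, current_force, current_torque, current_finger_gap, current_grip_force gives the robot as it stands. Calls block until the motion is done:
- move_ptp(position, orientation): joint-space move of the TCP to a pose.
- servo_line(position, orientation=None, rate=0.15, contact_N=None): straight line of the TCP; orientation=None keeps the orientation; rate is the mean speed in m/s. With contact_N (N) it stops when the force on the tool has changed by that much, and returns True; else False.
- goto_joints(angles): joint-space move.
- move_gripper(opening): finger opening in m; the grip force is fixed at half the most; returns when the fingers have stopped.
- sleep(seconds).
- inverse_kinematics(position, orientation): joint angles nearest the present ones, or None.
- capture(name): name is "side" or "top" or "wrist"; returns a dict with "image" (400x640x3 uint8, blue, green, red), "range_z" (400x640 float32, m along the optical axis (not along the pixel's ray), 0 where there is no reading), "intrinsics" (3x3 intrinsics, pixels), "k1" (the pictures are not rectified: a ray, as slopes to the right and down, at radius r is drawn at 1 + k1 r^2 times it, then the intrinsics apply), "R" (3x3) and "t" (3): a world point X has camera coordinates R X + t. Camera axes: x right, y down, z forward; pixel columns grow to the right and rows downward; lengths in m; the calibration is good to about 2 mm. A picture is of the moment at which its call begins.
A pose or a line that the arm cannot do raises PlanningError and nothing moves.
- close_job(): hands the job in; it is judged then, once.
Trained networks look in the newest picture that a camera, given by its name, has taken for a name from the list of things; names that differ only in an ending like _2 or _b are one class to them, and where a whole thing is asked for, a point or a joint stands for the part that bears it (a point fixed in the world has none). Each returns a list of dicts, best first, with "conf" (0 to 1); they miss things now and then, are a little off and sometimes report something else, mostly with a low value. They report only what shows in the picture. A call takes as long as a camera call.
- spot_in(camera, query): "xy" ([column, row] in pixels, amid what is visible of it).
- silhouettes(camera, query): "region" (400x640 bool, what is visible of it) and "xy" ([column, row] in pixels, amid what is visible of it).
Readings, each from a call of its own:
- current_clock(): time.
- current_joint_pos(): joint angles.
- current_qvel(): joint speeds.
- current_joint_torque(): joint torques, N m.
- current_position(): TCP position.
- current_orientation(): TCP orientation.
- current_force(): force on the tool from outside, world axes, zero at the start.
- current_torque(): the same for the moment, N m.
- current_finger_gap(): finger opening in m.
- current_grip_force(): force on a finger pad.
Only numpy, scipy, OpenCV 4.12 (cv2) and the standard library are available. Lean on these libraries where they do the work, as an engineer would, in place of code of your own. Each camera call takes 0.05 s, during which the arm holds its last target. There are 200 camera calls.

TASK

Set out the rebuild kit for the next water meter: put the grey register cup, the blue lid, the brass union and the white tape roll each into the nest that is shaped for it, seated fully home and left there. Keep the register cup upright all the way, lay the lid right way up with its hinge in the wide gap of its nest, stand the union on its nut, and leave the oil bottle alone.

Things in the scene. Friction and masses are not known exactly. Their poses are not given: they have to be found in the camera images.
- register_cup: Sealed meter register in a dark grey cup with a rimmed lid, standing upright: 65 mm high, tapering from 67 mm across its rim (rim band 55 to 65 mm above the bench, grip it there, about 65 mm wide) to a narrower foot. Round, so yaw does not matter. Origin: centre of its underside, z up.
- lid: Blue round spare lid of a water meter, lying flat: disc 65 mm across, 7 mm thick. On its rim a hinge barrel 18 mm wide stands out at its +x side (to 37 mm from the centre), and a small tab 10 mm wide on the far side, at -x (to 37 mm). Grip it across its y axis, 65 mm, with the fingertips close to the bench. Origin: centre of its underside, z up.
- lid_hinge (a point): The middle of the lid's hinge barrel, 35 mm from the lid's centre along the lid's +x; moves with the lid.
- union: Brass union standing on its hexagonal nut: nut 29 mm across flats, 33 mm across corners, 16 mm high, and above it a plain round tailpiece 20 mm in diameter from 26 to 50 mm above its foot (grip it there). Origin: centre of its underside, z up.
- tape_roll: White roll of thread-sealing tape lying flat: 48 mm across, 14 mm high. Round, so yaw does not matter. Origin: centre of its underside, z up.
- cup_nest: Nest for the register cup: round bored ring, grey plastic on a fixed aluminium plate 90x90x8 mm. Origin: centre of its underside, on the bench, z up. Bore 68 mm across, its floor 10 mm above the bench, its wall's top 30 mm above the bench.
- lid_nest: Nest for the lid: grey plastic on a fixed aluminium plate 90x90x8 mm. Origin: centre of its underside, on the bench, z up. Round seat, 46 mm across, top at z = 20 mm, inside four upright fingers round a 73 mm circle, 32 mm high, tops sloped. The gap between the two fingers at +x is wide (43 mm, for the hinge), at -x narrow (21 mm, tab); along y it is open for a gripper.
- union_nest: Nest for the union's nut: hexagonal socket, grey plastic on a fixed aluminium plate 76x76x8 mm. Origin: centre of its underside, on the bench, z up. Socket 38 mm across flats with a sloped mouth about 50 mm wide, its floor 10 mm above the bench, its top 22 mm above the bench. The nut enters at any yaw.
- roll_nest: Nest for the tape roll: grey plastic on a fixed aluminium plate 76x76x8 mm. Origin: centre of its underside, on the bench, z up. Small round seat, 34 mm across, top at z = 20 mm, inside four upright fingers on the diagonals (45 degrees to x and y) round a 55 mm circle, 32 mm high with sloped tops as lead-in; along x and y it is open for gripper fingers.
- oil_bottle: White oil bottle with a red nozzle, 49 mm across, 150 mm high, standing loose at the left of the work; a bystander. Origin: centre of its underside.

How it is judged:
At the end, for the whole second after the job is handed in: All four parts rest released in their own nests, on the floor or seat (about 4 mm): cup within 10 mm of its nest's centre, the others within 8 mm; right way up, level within 7 degrees; the lid's hinge in the wide gap, within 14 mm of the nest's x axis (horizontal distance between register_cup and cup_nest below 0.01 m and z of register_cup in the frame of cup_nest between 0.007 and 0.014 m and angle between each of register_cup, lid, union, tape_roll's own z axis and vertical below 0.12 rad and linear speed of each of register_cup, lid, union, tape_roll below 0.02 m/s and horizontal distance between lid and lid_nest below 0.008 m and z of lid in the frame of lid_nest between 0.016 and 0.0235 m and horizontal distance between union and union_nest below 0.008 m and z of union in the frame of union_nest between 0.007 and 0.014 m and horizontal distance between tape_roll and roll_nest below 0.008 m and z of tape_roll in the frame of roll_nest between 0.017 and 0.0235 m and x of lid_hinge in the frame of lid_nest above 0.024 m and y of lid_hinge in the frame of lid_nest between -0.014 and 0.014 m); the robot touches nothing.
It fails at once if the register cup is tipped by more than 35 degrees (angle between register_cup's own z axis and vertical above 0.6 rad).
It fails at once if the oil bottle is pushed by more than 30 mm or knocked over (distance of oil_bottle from where it was at the start of the episode above 0.03 m or angle between oil_bottle's own z axis and vertical above 0.5 rad).
It also fails if it takes over 96 s, if anything falls off the work surface, if the arm or the gripper's body presses on something with over 40 N, if the wrist force passes 120 N, or if a joint passes its speed limit or range.

## Working session

There is one attempt and no reset: what is moved stays moved. The work goes in short steps, each a Python script; the robot and the scene stay as the last script left them, time stands still between calls to the robot, and variables do not carry over. Pictures are saved under pics/ and viewed, at most 14 in all, crops included, and the job is handed in when it is done.

```bash
ls; mkdir -p pics; cat > h.py <<'E'
import numpy as np, cv2
from bench import *
def down(yaw):  # tool z down, tool y axis at angle yaw from world y
    from scipy.spatial.transform import Rotation as R
    return (R.from_euler('z',yaw)*R.from_quat([1,0,0,0])).as_quat()
def cloud(c):
    K=np.array(c["intrinsics"]);h,w=c["range_z"].shape
    v,u=np.mgrid[:h,:w].astype(float)
    p=np.stack([u,v],-1).reshape(-1,1,2)
    n=cv2.undistortPoints(p,K,np.array([c["k1"],0,0,0,0.])).reshape(h,w,2)
    z=c["range_z"]
    X=np.concatenate([n*z[...,None],z[...,None]],-1)
    W=(X-np.array(c["t"]))@np.array(c["R"])
    W[z<=0]=np.nan
    return W
NAMES="register_cup lid lid_hinge union tape_roll cup_nest lid_nest union_nest roll_nest oil_bottle".split()
E
python3 - <<'E'
from h import *
print(current_clock(),current_orientation())
for cam in("top","side"):
    c=capture(cam);cv2.imwrite(f"pics/{cam}0.png",c["image"]);W=cloud(c)
    np.savez(f"{cam}0.npz",W=W)
    print(cam,"cam pos",-np.array(c["R"]).T@np.array(c["t"]))
    for n in NAMES:
        for s in silhouettes(cam,n)[:2]:
            m=s["region"];P=W[m];P=P[~np.isnan(P[:,0])]
            if len(P)==0: print(n,s["conf"],s["xy"],"nodepth");continue
            zt=np.percentile(P[:,2],95);T=P[P[:,2]>zt-.006]
            print(n,round(s["conf"],2),np.round(s["xy"]),m.sum(),"med",np.median(P,0).round(3),"ztop",zt.round(3),"topmid",((T.min(0)+T.max(0))/2).round(3),"ext",np.ptp(T,0).round(3))
print(current_clock())
E
```

```text
pics
0.0 [ 2.27376509e-01  9.73806527e-01 -8.27871020e-04 -2.94094560e-04]
top cam pos [0.22270762 0.03962861 1.08108699]
register_cup 0.67 [424. 232.] 581 med [ 0.401 -0.221  0.064] ztop 0.067 topmid [ 0.403 -0.225  0.066] ext [0.064 0.062 0.009]
lid 0.58 [376. 212.] 489 med [ 0.456 -0.099  0.006] ztop 0.01 topmid [ 0.456 -0.099  0.008] ext [0.066 0.064 0.009]
lid_hinge 0.9 [372. 213.] 490 med [ 0.456 -0.099  0.006] ztop 0.01 topmid [ 0.456 -0.1    0.008] ext [0.066 0.062 0.009]
lid_hinge 0.25 [388. 149.] 1016 med [ 0.637 -0.139  0.01 ] ztop 0.026 topmid [ 0.639 -0.137  0.027] ext [0.083 0.07  0.015]
tape_roll 0.47 [300. 210.] 234 med [0.463 0.095 0.013] ztop 0.016 topmid [0.463 0.094 0.014] ext [0.047 0.045 0.008]
cup_nest 0.63 [220. 167.] 1077 med [0.577 0.32  0.011] ztop 0.032 topmid [0.579 0.319 0.03 ] ext [0.081 0.081 0.009]
lid_nest 0.81 [389. 151.] 1004 med [ 0.637 -0.139  0.01 ] ztop 0.026 topmid [ 0.639 -0.137  0.027] ext [0.083 0.07  0.015]
union_nest 0.56 [301. 150.] 758 med [0.643 0.104 0.011] ztop 0.023 topmid [0.646 0.106 0.022] ext [0.065 0.066 0.009]
roll_nest 0.56 [
[... 536 characters left out ...]
6. 229.] 266 med [ 0.453 -0.099  0.007] ztop 0.01 topmid [ 0.454 -0.097  0.008] ext [0.069 0.065 0.008]
union 0.51 [268. 182.] 56 med [0.386 0.249 0.024] ztop 0.045 topmid [0.387 0.25  0.046] ext [0.007 0.013 0.01 ]
lid_nest 0.64 [400. 215.] 582 med [ 0.63  -0.148  0.011] ztop 0.027 topmid [ 0.636 -0.135  0.028] ext [0.082 0.067 0.014]
union_nest 0.71 [351. 178.] 327 med [0.644 0.098 0.013] ztop 0.025 topmid [0.643 0.105 0.023] ext [0.063 0.069 0.009]
roll_nest 0.62 [418. 251.] 594 med [ 0.549 -0.299  0.011] ztop 0.028 topmid [ 0.555 -0.292  0.029] ext [0.067 0.065 0.013]
oil_bottle 0.94 [226. 162.] 347 med [0.295 0.395 0.059] ztop 0.109 topmid [0.3   0.409 0.114] ext [0.017 0.026 0.02 ]
1.1
```

```bash
python3 - <<'E'
import cv2
im=cv2.imread("pics/top0.png"); cv2.imwrite("pics/top0c.png",cv2.resize(im[120:300,140:480],None,fx=2.35,fy=2.35,interpolation=cv2.INTER_CUBIC))
E
```

```text
(no output)
```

View pics/top0c.png

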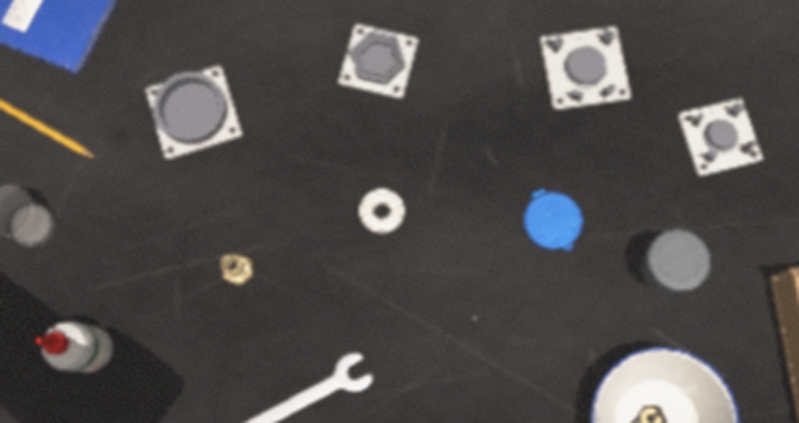

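View pics/side0.png

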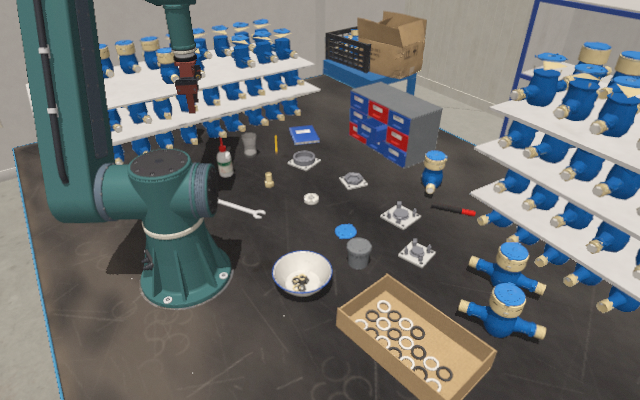

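The top crop shows the cup (680,260), lid (553,220) with projections at (540,193) and (568,247), roll (382,210) and union (236,268). The nests are along the top, and the lid nest's wide gap faces up, towards +x. In the side view the bottle is at (225,160), clear of the work. Next I need a close look at the lid's hinge and the nest yaw.

```bash
python3 - <<'E'
from h import *
for i,(p) in enumerate([(0.40,0.20,0.33),(0.50,-0.12,0.33)]):
    move_ptp(p,down(0))
    c=capture("wrist");cv2.imwrite(f"pics/w{i}.png",c["image"]);W=cloud(c);np.savez(f"w{i}.npz",W=W)
    print("cam pos",(-np.array(c["R"]).T@np.array(c["t"])).round(3),np.array(c["R"])[2].round(2), current_clock())
    for n in NAMES:
        for s in silhouettes("wrist",n)[:1]:
            m=s["region"];P=W[m];P=P[~np.isnan(P[:,0])]
            if s["conf"]<.4 or len(P)==0: continue
            zt=np.percentile(P[:,2],95);T=P[P[:,2]>zt-.006]
            print(n,round(s["conf"],2),np.round(s["xy"]),m.sum(),"med",np.median(P,0).round(3),"ztop",zt.round(3),"topmid",((T.min(0)+T.max(0))/2).round(4),"ext",np.ptp(T,0).round(3))
E
```

```text
cam pos [0.48  0.201 0.516] [-0.29 -0.   -0.96] 2.8833
register_cup 0.64 [599. 161.] 2419 med [ 0.405 -0.208  0.064] ztop 0.066 topmid [ 0.4022 -0.221   0.0641] ext [0.064 0.064 0.008]
lid 0.65 [509. 121.] 1420 med [ 0.458 -0.095  0.006] ztop 0.008 topmid [ 0.4576 -0.0967  0.006 ] ext [0.068 0.064 0.008]
lid_hinge 0.65 [508. 120.] 1405 med [ 0.458 -0.095  0.006] ztop 0.008 topmid [ 0.4576 -0.0967  0.006 ] ext [0.068 0.064 0.008]
union 0.65 [286. 163.] 357 med [0.394 0.255 0.018] ztop 0.05 topmid [0.3931 0.2561 0.0482] ext [0.02  0.02  0.008]
tape_roll 0.63 [392. 120.] 686 med [0.462 0.097 0.014] ztop 0.016 topmid [0.4628 0.0977 0.0135] ext [0.046 0.046 0.008]
cup_nest 0.73 [240.  38.] 4147 med [0.578 0.32  0.011] ztop 0.032 topmid [0.5788 0.3209 0.0299] ext [0.082 0.083 0.009]
lid_nest 0.79 [554.  13.] 1639 med [ 0.612 -0.129  0.01 ] ztop 0.03 topmid [ 0.6051 -0.143   0.0294] ext [0.019 0.052 0.01 ]
union_nest 0.74 [388.   5.] 822 med [0.616 0.108 0.009] ztop 0.023 topmid [0.6181 0.1094 0.0215] ext [0.009 0.043 0.009]
roll_nest 0.97 [631.  61.] 1011 med [ 0.551 -0.263  0.009] ztop 0.
[... 646 characters left out ...]
0.463 0.096 0.014] ztop 0.016 topmid [0.4621 0.097  0.0133] ext [0.048 0.048 0.007]
cup_nest 0.88 [ 39. 110.] 3909 med [0.579 0.317 0.012] ztop 0.031 topmid [0.5782 0.3199 0.0295] ext [0.082 0.083 0.008]
lid_nest 0.96 [332.  64.] 3949 med [ 0.641 -0.138  0.01 ] ztop 0.028 topmid [ 0.6384 -0.134   0.0283] ext [0.083 0.072 0.013]
union_nest 0.97 [169.  61.] 2864 med [0.646 0.104 0.011] ztop 0.023 topmid [0.646  0.1069 0.022 ] ext [0.063 0.066 0.009]
roll_nest 0.89 [432. 120.] 2504 med [ 0.559 -0.288  0.01 ] ztop 0.028 topmid [ 0.5576 -0.2917  0.0285] ext [0.066 0.067 0.012]
oil_bottle 0.57 [ 18. 271.] 1370 med [0.311 0.394 0.046] ztop 0.082 topmid [0.2994 0.3968 0.0816] ext [0.039 0.018 0.012]
```

```bash
python3 - <<'E'
import numpy as np,cv2
im=cv2.imread("pics/w1.png");
cv2.imwrite("pics/w1c.png",cv2.resize(im[20:230,230:490],None,fx=2.8,fy=2.8,interpolation=cv2.INTER_CUBIC))
W1=np.load("w1.npz")["W"];W0=np.load("w0.npz")["W"];T=np.load("top0.npz")["W"]
for n,c,s,Ws in [("cup",(.578,.32),.09,(W0,W1,T)),("lid",(.638,-.136),.09,(W1,T)),("union",(.645,.105),.076,(W1,T)),("roll",(.5575,-.292),.076,(W1,T))]:
    for W in Ws:
        m=(np.hypot(W[...,0]-c[0],W[...,1]-c[1])<.068)&(W[...,2]>.005)&(W[...,2]<.05)
        r=cv2.minAreaRect((W[m][:,:2]*1000).astype(np.float32));print(n,np.round(r[0],1),np.round(r[1],1),round(r[2],1))
W=W1;c=np.array([.457,-.0985])
for W,c in((W1,c),(T,np.array([.456,-.1]))):
    d=W[...,:2]-c;r=np.hypot(*np.moveaxis(d,-1,0));a=np.degrees(np.arctan2(d[...,1],d[...,0]))
    m=(W[...,2]>.003)&(r<.045)
    for k in range(-180,180,10):
        q=m&(a>=k)&(a<k+10);print(k,(r[q].max()*1000).round(1) if q.any() else None,end="; ")
    print()
E
```

```text
cup [578.8 320.3] [90.4 90.1] 19.5
cup [579.2 320.4] [90.1 93.1] 19.7
cup [590.4 315. ] [107.5 113.1] 20.2
lid [ 640.8 -138.1] [91.  89.8] 9.5
lid [ 640.4 -133.9] [118.8 105.3] 87.0
union [645.6 106.6] [77.6 76.7] 76.6
union [643.5 110. ] [104.8 117.4] 23.9
roll [ 557.6 -291.1] [76.4 77.1] 15.3
roll [ 548.9 -285.6] [ 93.1 118.3] 13.2
-180 42.6; -170 33.5; -160 43.6; -150 36.6; -140 32.3; -130 32.1; -120 41.0; -110 31.6; -100 31.3; -90 34.3; -80 30.8; -70 30.8; -60 37.5; -50 35.0; -40 32.6; -30 30.9; -20 30.5; -10 45.0; 0 30.8; 10 35.8; 20 36.2; 30 45.0; 40 40.4; 50 31.9; 60 42.2; 70 32.1; 80 32.5; 90 43.5; 100 32.5; 110 32.4; 120 32.9; 130 33.7; 140 32.9; 150 32.4; 160 41.5; 170 37.5; 
-180 30.5; -170 37.3; -160 41.6; -150 41.6; -140 33.4; -130 30.2; -120 42.0; -110 42.8; -100 44.7; -90 31.3; -80 36.0; -70 43.2; -60 32.9; -50 44.5; -40 30.2; -30 44.4; -20 42.8; -10 43.4; 0 41.6; 10 41.9; 20 43.8; 30 41.4; 40 30.4; 50 44.9; 60 36.2; 70 31.7; 80 32.9; 90 38.2; 100 29.0; 110 30.4; 120 44.4; 130 30.0; 140 28.9; 150 44.4; 160 28.4; 170 38.7;
```

View pics/w1c.png

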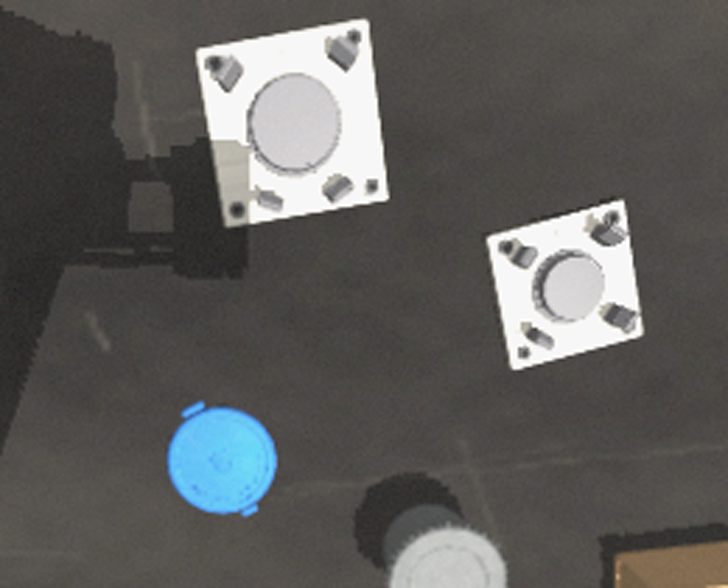

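The wide hinge barrel is at upper left in the crop (193,410) and the narrow tab at (249,511), so the lid's yaw is about +28°. The lid nest's wide gap faces up (fingers at 228/345 against 270/338), giving nest yaw +9.5°. The roll nest is at +15°. I'll start with the lid, refining its yaw from close up.

```bash
cat >> h.py <<'E'
def on_plane(c,uv,z):
    n=cv2.undistortPoints(np.array(uv,float).reshape(-1,1,2),np.array(c["intrinsics"]),np.array([c["k1"],0,0,0,0.])).reshape(-1,2)
    R=np.array(c["R"]);d=np.c_[n,np.ones(len(n))]@R;o=-R.T@np.array(c["t"])
    return (o+d*((z-o[2])/d[:,2])[:,None])[:,:2]
def find(name,z,near,tag=None):
    """outline of the thing at height z from the wrist camera: circle centre (m), outline points"""
    c=capture("wrist")
    if tag: cv2.imwrite(f"pics/{tag}.png",c["image"])
    W=cloud(c);best=None
    for s in silhouettes("wrist",name):
        m=s["region"]&(abs(W[...,2]-z)<.006)
        P=W[m][:,:2];P=P[np.hypot(*(P-near).T)<.06]
        if len(P)<80: continue
        (x,y),r=cv2.minEnclosingCircle((np.percentile(P,[0,100],axis=0)*0+0).astype(np.float32)) if 0 else ((0,0),0)
        return c,s,P
    return c,None,None
def pick(xy,yaw,z,op=.088,hover=.1):
    move_gripper(op)
    move_ptp([*xy,z+hover],down(yaw)); hit=servo_line([*xy,z],rate=.1,contact_N=10)
    move_gripper(0.0)
    print("hit",hit,"gap",round(current_finger_gap(),4),"grip",current_grip_force(),"z",current_position()[2].round(4))
    servo_line([*xy,z+hover+.05],rate=.15)
    print("after lift gap",round(current_finger_gap(),4),current_grip_force())
def place(xy,yaw,z,op,top=.06):
    move_ptp([*xy,z+top+.06],down(yaw)); servo_line([*xy,z+.02],rate=.15)
    hit=servo_line([*xy,z-.003],rate=.03,contact_N=8)
    print("hit",hit,"pos",np.round(current_position(),4),"F",np.round(current_force(),1))
    move_gripper(op); servo_line([*xy,z+top+.05],rate=.15); print("t",current_clock())
E
sed -i '/minEnclosingCircle/d' h.py
python3 - <<'E'
from h import *
move_ptp([.50,-.10,.22],down(0))
c,s,P=find("lid",.007,np.array([.457,-.0985]),"lid1")
print(s["conf"],s["xy"])
img=c["image"].astype(int);b=(img[...,0]>img[...,2]+50)
v,u=np.nonzero(b);Q=on_plane(c,np.c_[u,v],.007);Q=Q[np.hypot(*(Q-[.457,-.0985]).T)<.05]
ctr=np.array([.457,-.0985])
from scipy.optimize import least_squares
A=[]
hull=cv2.convexHull((Q*1e5).astype(np.float32))[:,0]/1e5
def rim(ctr):
    d=Q-ctr;r=np.hypot(*d.T);a=np.degrees(np.arctan2(d[:,1],d[:,0]));k=np.arange(-180,180,5)
    return k+2.5,np.array([np.sort(r[(a>=x)&(a<x+5)])[-2:].mean() for x in k])
for _ in range(5):
    k,r=rim(ctr);ok=r<np.median(r)+.0015
    p=ctr+r[:,None]*np.c_[np.cos(np.radians(k)),np.sin(np.radians(k))]
    f=least_squares(lambda q:np.hypot(*(p[ok]-q[:2]).T)-q[2],[*ctr,.0325]).x;ctr=f[:2]
print("lid",f.round(4),"cloudmid",((P.min(0)+P.max(0))/2).round(4))
for a,b in zip(k,r*1000):
    if b>f[2]*1000+.8: print(a,b.round(1),end="; ")
cv2.imwrite("pics/lid1c.png",c["image"][60:360,120:520])
E
```

```text
0.56 [324.3, 205.4]
lid [ 0.4574 -0.0974  0.0318] cloudmid [ 0.4557 -0.0973]
-162.5 34.1; -157.5 36.5; -152.5 36.7; -147.5 36.8; -142.5 34.8; 17.5 37.0; 22.5 37.3; 27.5 37.1; 32.5 37.6; 37.5 37.1; 42.5 34.5;
```

View pics/lid1c.png

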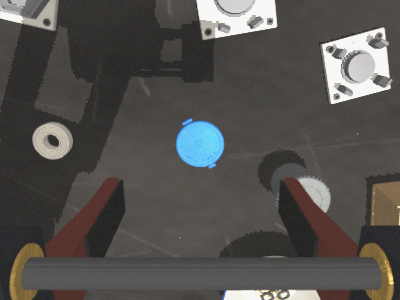

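The crop shows the lid at (200,143) between the fingers, with the hinge at upper left. The rim fit gives a yaw of 28° and a centre of (0.457, -0.097). I'll measure the nest seats from close up, then transfer the lid.

```bash
cat >> h.py <<'E'
def plate(W,c,rad,lo=.004,hi=.012):
    c=np.array(c);m=(np.hypot(W[...,0]-c[0],W[...,1]-c[1])<rad)&(W[...,2]>lo)&(W[...,2]<hi)
    return cv2.minAreaRect((W[m][:,:2]*1000).astype(np.float32))
def seat(W,c,rad,lo=.017,hi=.024):
    c=np.array(c);m=(np.hypot(W[...,0]-c[0],W[...,1]-c[1])<rad)&(W[...,2]>lo)&(W[...,2]<hi)
    P=W[m][:,:2];(q,r)=cv2.minEnclosingCircle((P*1000).astype(np.float32));return np.round(q,1),round(r,1),(P.mean(0)*1000).round(1)
E
python3 - <<'E'
from h import *
move_ptp([.66,-.2,.24],down(0)); c=capture("wrist"); W=cloud(c)
cv2.imwrite("pics/nests.png",c["image"])
for n,p,pr,sr in(("lid",(.6408,-.1381),.066,.028),("roll",(.5576,-.2911),.056,.021)):
    r=plate(W,p,pr);print(n,np.round(r[0],1),np.round(r[1],1),round(r[2],1),"seat",seat(W,p,sr))
lid=[.4570,-.0973]
pick(lid,np.radians(28),.003)
E
```

```text
lid [ 640.2 -138.4] [90.5 90.2] 9.4 seat (array([ 640.3, -138.3]), 23.0, array([ 640.9, -138.5]))
roll [ 558.2 -291.8] [75.8 75.8] 14.9 seat (array([ 557.4, -291.9]), 17.1, array([ 558.2, -291.9]))
hit False gap 0.0003 grip 0.0 z 0.003
after lift gap 0.0005 0.0
```

```bash
python3 - <<'E'
from h import *
print(current_position(),current_orientation().round(3),current_force())
c=capture("wrist");cv2.imwrite("pics/m1.png",c["image"])
s=silhouettes("wrist","lid")[0];W=cloud(c);P=W[s["region"]];print(s["conf"],s["xy"],np.nanmedian(P,0))
t=capture("top");s=silhouettes("top","lid")[0];W=cloud(t);P=W[s["region"]];print(s["conf"],s["xy"],np.nanmedian(P,0))
E
```

```text
[ 0.45630904 -0.09704427  0.15228276] [ 0.97   0.242 -0.001 -0.   ] [-0.46969496  1.15228852 -0.34899348]
0.97 [322.8, 183.2] [ 0.45770148 -0.09696426  0.006582  ]Traceback (most recent call last):
  File "<stdin>", line 5, in <module>
IndexError: list index out of range
```

View pics/m1.png

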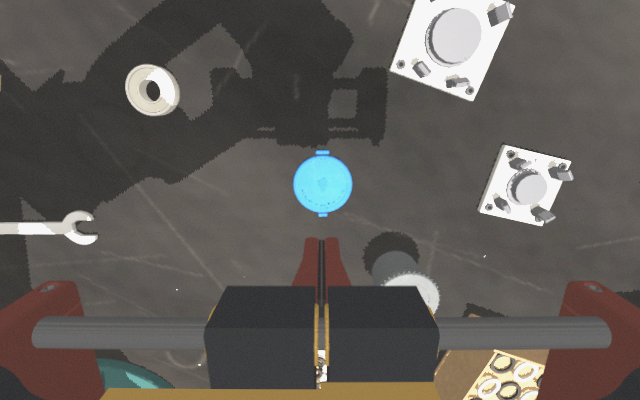

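The wrist picture shows the lid undisturbed at (322,183) and the fingers shut empty, so they rode over the disc. I'll feel for the bench with the fingers open and grip lower.

```bash
python3 - <<'E'
from h import *
lid=[.4572,-.0972];yaw=np.radians(28)
move_gripper(.088); move_ptp([*lid,.06],down(yaw)); servo_line([*lid,.008],rate=.1)
hit=servo_line([*lid,-.006],rate=.02,contact_N=4)
print(hit,np.round(current_position(),4),current_force().round(1))
z=current_position()[2]
if hit: servo_line([*lid,z+.001],rate=.02); print(current_force().round(1),current_position().round(4))
for g in(.07,.066,.064,.06):
    move_gripper(g);print(g,round(current_finger_gap(),4),current_grip_force(),current_force().round(1))
c=capture("wrist");cv2.imwrite("pics/m2.png",c["image"][60:400])
print(current_clock())
E
```

```text
False [ 0.4572 -0.0972 -0.006 ] [ 0.5 -0.3 -0.1]
0.07 0.0702 0.0 [0.5 0.4 0.4]
0.066 0.0661 0.0 [ 0.2 -0.1 -0.4]
0.064 0.0635 0.0 [-0.3  0.6  0.2]
0.06 0.0599 0.0 [ 0.2 -1.   0.6]
16.525
```

View pics/m2.png

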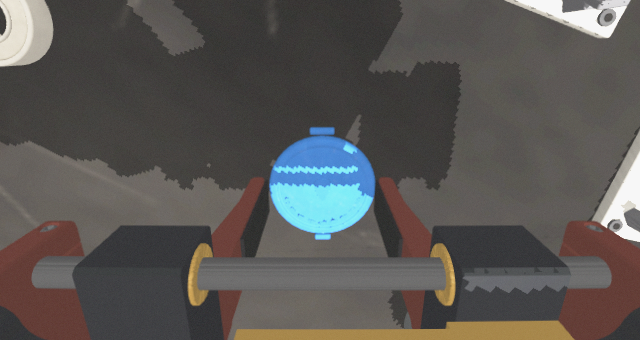

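The fingers stand clear above the lid although the TCP reads z = -6 mm, so the real tips are higher than reported. I'll measure the tip height from the depth image and feel for the surface.

```bash
python3 - <<'E'
from h import *
print(current_finger_gap(),current_position().round(4),current_joint_pos().round(4),inverse_kinematics([.4572,-.0972,-.006],down(np.radians(28))))
c=capture("wrist");W=cloud(c);im=c["image"].astype(int)
red=(im[...,2]>im[...,0]+30)&(np.arange(400)[:,None]<330)&(np.abs(np.arange(640)-320)<120)
P=W[red];P=P[~np.isnan(P[:,0])];print(len(P))
yaw=np.radians(28);ex=np.array([np.cos(yaw),np.sin(yaw)]);ey=np.array([-ex[1],ex[0]])
d=P[:,:2]-[.4572,-.0972];L=np.c_[d@ex,d@ey,P[:,2]]
for s in(1,-1):
    q=L[np.sign(L[:,1])==s];o=np.argsort(q[:,2]);print(s,len(q),q[o[:6]].round(3),np.percentile(q,[1,50,99],axis=0).round(3))
for cam in("side","top"):
    t=capture(cam);W=cloud(t);cv2.imwrite(f"pics/{cam}2.png",t["image"])
    m=(np.hypot(W[...,0]-.457,W[...,1]+.097)<.07)&(W[...,2]>.012)&(W[...,2]<.15)
    P=W[m];print(cam,m.sum(),np.sort(P[:,2])[:10].round(3))
im=cv2.imread("pics/side2.png");cv2.imwrite("pics/side2c.png",cv2.resize(im[130:280,260:460],None,fx=4,fy=4))
E
```

```text
0.06011212860033866 [ 0.4572 -0.0972 -0.006 ] [-0.3574  0.4803  1.9946 -0.      0.6668  0.7247] [-3.57424168e-01  4.80252821e-01  1.99459219e+00 -4.44089210e-16
  6.66747641e-01  7.24679968e-01]
3800
1 1926 [[ 0.     0.046 -0.   ]
 [ 0.004  0.04   0.001]
 [ 0.004  0.04   0.001]
 [ 0.004  0.039  0.001]
 [ 0.004  0.041  0.001]
 [ 0.003  0.044  0.001]] [[0.005 0.031 0.019]
 [0.011 0.036 0.069]
 [0.031 0.043 0.111]]
-1 1874 [[ 0.004 -0.036  0.   ]
 [ 0.004 -0.039  0.   ]
 [-0.009 -0.049  0.   ]
 [ 0.004 -0.04   0.   ]
 [ 0.004 -0.038  0.   ]
 [ 0.004 -0.038  0.001]] [[ 0.005 -0.041  0.019]
 [ 0.011 -0.034  0.069]
 [ 0.03  -0.03   0.109]]
side 947 [0.018 0.019 0.019 0.02  0.02  0.02  0.02  0.021 0.021 0.022]
top 0 []
```

View pics/side2c.png

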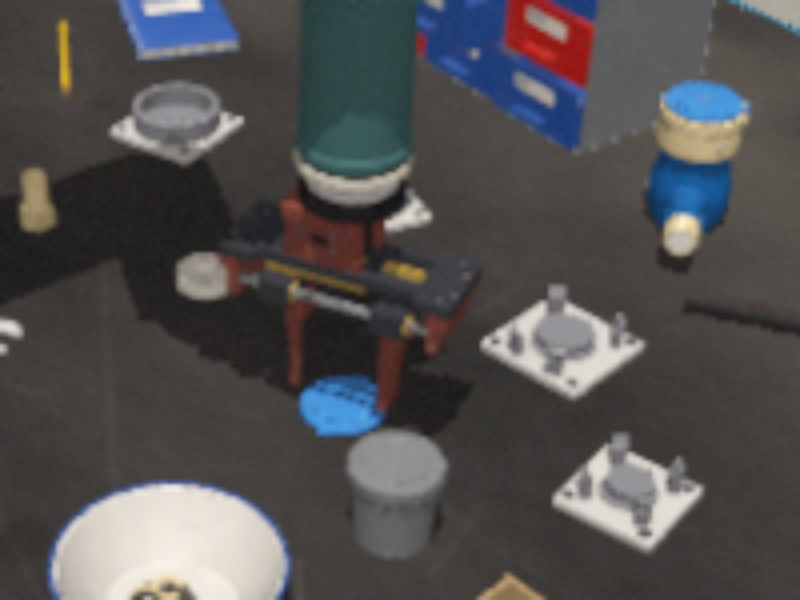

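The side view shows both fingertips hovering about 18 mm above the lid's surround, and depth agrees from both cameras. So the real tips sit roughly 25 mm above the reported TCP. I'll touch off on the bench with the fingers open to get the offset.

```bash
python3 - <<'E'
from h import *
lid=[.4572,-.0972]
move_gripper(.088)
hit=servo_line([*lid,-.035],rate=.02,contact_N=4)
print(hit,np.round(current_position(),4),current_force().round(1),current_clock())
E
```

```text
True [ 0.4571 -0.0972 -0.0226] [-0.8 -0.1  4.5] 18.175
```

The bench contact is at a reported -22.6 mm, so true tip z is the reported z plus about 22 mm. I'll build that into the helpers and go on.

```bash
cat >> h.py <<'E'
ZO=-.022   # reported TCP z = true tip z + ZO (touched off on the bench)
_pick,_place=pick,place
def pick(xy,yaw,z,**k): return _pick(xy,yaw,z+ZO,**k)
def place(xy,yaw,z,op,**k): return _place(xy,yaw,z+ZO,op,**k)
E
python3 - <<'E'
from h import *
lid=[.4572,-.0972]
servo_line([*lid,ZO+.0015],rate=.02);print(current_force().round(1))
move_gripper(0);print(current_finger_gap(),current_grip_force())
if current_finger_gap()>.05:
    servo_line([*lid,.10],rate=.15);print(current_finger_gap(),current_grip_force())
    c=capture("wrist");cv2.imwrite("pics/lidheld.png",c["image"][60:400]);
    img=c["image"].astype(int);v,u=np.nonzero(img[...,0]>img[...,2]+50);W=cloud(c)
    P=W[v,u];P=P[np.hypot(P[:,0]-.457,P[:,1]+.097)<.06];print(np.nanmedian(P,0).round(4),((np.nanmin(P,0)+np.nanmax(P,0))/2).round(4))
    print(current_position().round(4))
E
```

```text
[-0.4  0.3  0.4]
0.06333593223412 29.999903440475464
0.0637080179562373 29.999898076057434
[ 0.4585 -0.0949  0.1265] [ 0.448  -0.1094  0.1148]
[ 0.4564 -0.0969  0.0991]
```

View pics/lidheld.png

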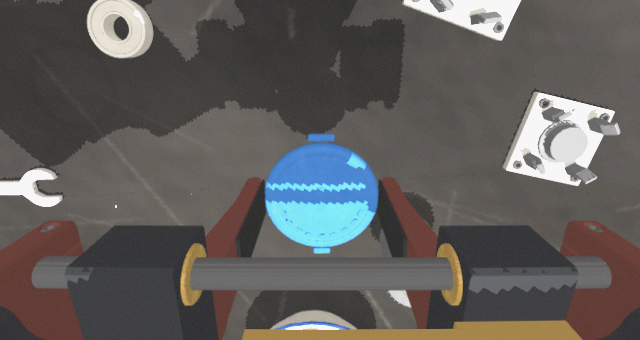

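The picture shows the lid held level with its hinge at the top (320,137), so I'll place it.

```bash
python3 - <<'E'
from h import *
y=np.radians(9.4);n=np.array([.6404,-.1383])-.0015*np.array([np.cos(y),np.sin(y)])
place(n,y,.0215,.08)
move_ptp([.68,-.14,.22],down(y)); c=capture("wrist");cv2.imwrite("pics/lidplaced.png",c["image"][60:360,120:520]);W=cloud(c)
b=(c["image"][...,0].astype(int)>c["image"][...,2].astype(int)+50);P=W[b];P=P[np.hypot(P[:,0]-.64,P[:,1]+.138)<.05]
print(np.nanmedian(P,0).round(4),((np.percentile(P,1,axis=0)+np.percentile(P,99,axis=0))/2).round(4))
A=np.c_[P[:,:2]-P[:,:2].mean(0),np.ones(len(P))];print("plane",np.linalg.lstsq(A,P[:,2],rcond=None)[0].round(4))
E
```

```text
hit True pos [ 0.6386 -0.1385 -0.0013] F [-0.9 -0.7  3.4]
t 23.5833
[ 0.6393 -0.1374  0.0263] [ 0.6377 -0.1373  0.0188]
plane [-0.0194 -0.0157  0.026 ]
```

View pics/lidplaced.png

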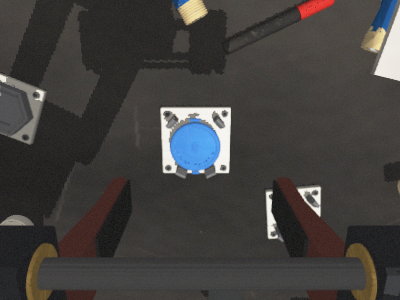

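The lid is seated with its top at about 26.5 mm and level, and the hinge is up in the wide gap at (195,117). Next come the roll and the union, each re-measured from close by.

```bash
cat >> h.py <<'E'
def top_centre(name,near,ztop,R,tol=.004):
    c=capture("wrist");W=cloud(c);m=(np.hypot(W[...,0]-near[0],W[...,1]-near[1])<R+.012)&(abs(W[...,2]-ztop)<tol)
    P=W[m][:,:2];mid=(np.percentile(P,1,axis=0)+np.percentile(P,99,axis=0))/2
    print(name,m.sum(),"mid",mid.round(4),"ext",np.ptp(P,axis=0).round(4),"z",np.median(W[m][:,2]).round(4));return mid
E
python3 - <<'E'
from h import *
y=np.radians(15)
move_ptp([.50,.10,.2],down(y))
r=top_centre("roll",(.4625,.0973),.014,.024)
assert np.hypot(*(r-[.4625,.0973]))<.004
pick(r,y,.002,op=.07)
if current_finger_gap()>.04:
    place([.5578,-.2918],y,.022,.062)
    move_ptp([.60,-.29,.2],down(y)); top_centre("rollplaced",(.5578,-.2918),.034,.024,tol=.005)
    cv2.imwrite("pics/rollplaced.png",capture("wrist")["image"][60:360,120:520])
E
```

```text
roll 937 mid [0.4626 0.0971] ext [0.0479 0.0476] z 0.014
hit False gap 0.0468 grip 30.009596718591638 z -0.0197
after lift gap 0.0471 29.997829860876664
hit True pos [ 5.575e-01 -2.917e-01 -1.000e-04] F [ 0.3 -0.5  3.7]
t 33.425
rollplaced 1213 mid [ 0.558  -0.2919] ext [0.0658 0.0661] z 0.0337
```

The roll's top is at 33.7 mm, so it is seated. Now the cup.

```bash
python3 - <<'E'
from h import *
move_ptp([.46,-.22,.25],down(0))
r=top_centre("cup",(.402,-.222),.065,.033)
assert np.hypot(*(r-[.402,-.222]))<.005
pick(r,0,.042,op=.088)
if current_finger_gap()>.05:
    move_ptp([.42,-.05,.2],down(0))
    place([.579,.3203],0,.052,.08,top=.1)
    move_ptp([.63,.32,.22],down(0)); top_centre("cupplaced",(.579,.3203),.075,.033,tol=.006)
E
```

```text
cup 2005 mid [ 0.4029 -0.2235] ext [0.0659 0.0658] z 0.0651
hit False gap 0.0639 grip 30.000711679458618 z 0.0202
after lift gap 0.0641 29.9998140335083
hit True pos [0.5786 0.3196 0.03  ] F [-0.8 -1.2  3.8]
t 44.3583
cupplaced 2495 mid [0.5789 0.3207] ext [0.0673 0.066 ] z 0.0751
```

The cup's top is at 75 mm and centred, so it is seated. Last is the union, with the gripper's long axis turned away from the bottle.

```bash
python3 - <<'E'
from h import *
y=np.radians(-40)
move_ptp([.45,.25,.25],down(0))
r=top_centre("union",(.3935,.256),.05,.01)
c=capture("wrist");W=cloud(c);q=plate(W,(.6456,.1066),.056);print(np.round(q,1) if 0 else (q,))
assert np.hypot(*(r-[.3935,.256]))<.005
pick(r,y,.023,op=.05,hover=.14)
if .01<current_finger_gap()<.03:
    place([.6456,.1066],0,.033,.045,top=.1)
    move_ptp([.69,.107,.22],down(0)); top_centre("unionplaced",(.6456,.1066),.06,.01,tol=.005)
    cv2.imwrite("pics/un.png",capture("wrist")["image"][60:360,120:520])
E
```

```text
union 94 mid [0.3928 0.2561] ext [0.0204 0.0196] z 0.0496
(((635.2918701171875, 109.25302124023438), (76.37705993652344, 56.968868255615234), 77.45134735107422),)
hit False gap 0.0203 grip 30.000622490770184 z 0.0011
after lift gap 0.02 29.999736811732873
hit True pos [0.6453 0.1066 0.0109] F [-0.7  0.6  3.9]
t 55.225
unionplaced 121 mid [0.6454 0.1068] ext [0.0203 0.02  ] z 0.0595
```

All four read as seated. I'll take one overview and recheck every pose before handing in.

```bash
python3 - <<'E'
from h import *
move_ptp([.45,0,.35],down(0)); move_gripper(.08)
c=capture("wrist");cv2.imwrite("pics/fin.png",c["image"])
for n,p,z,R in(("lid",(.6404,-.1383),.027,.0325),("roll",(.558,-.292),.034,.024),("cup",(.579,.3203),.075,.033),("union",(.6456,.1066),.06,.01)): 
    try: top_centre(n,p,z,R)
    except Exception as e: print(n,e)
t=capture("top");W=cloud(t);cv2.imwrite("pics/fintop.png",cv2.resize(t["image"][110:300,140:480],None,fx=2.35,fy=2.35,interpolation=cv2.INTER_CUBIC))
s=silhouettes("top","oil_bottle")[0];print(s["conf"],s["xy"],current_clock())
E
```

```text
lid 1895 mid [ 0.6382 -0.1359] ext [0.0798 0.0713] z 0.0263
roll 822 mid [ 0.5583 -0.2906] ext [0.0665 0.0654] z 0.0337
cup 1905 mid [0.5779 0.3195] ext [0.066  0.0658] z 0.075
union 100 mid [0.6451 0.1072] ext [0.0208 0.0204] z 0.0593
0.69 [174.3, 270.1] 57.9167
```

View pics/fintop.png

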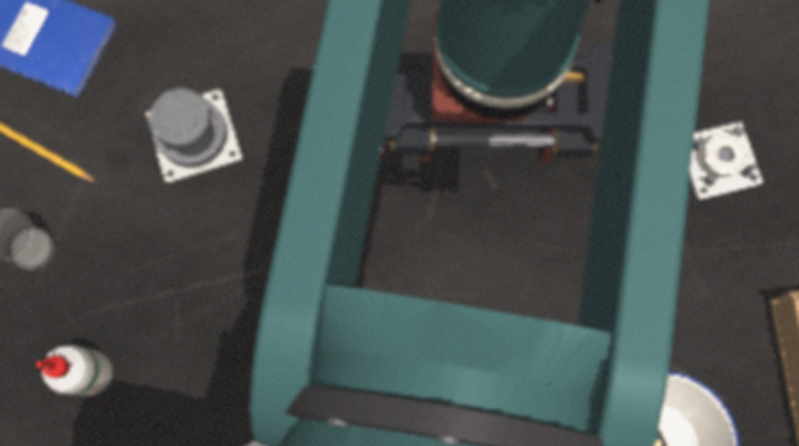

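View pics/rollplaced.png

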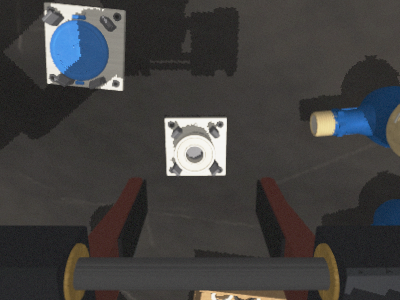

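The cup (180,115) and roll (725,153) sit in their nests, and the bottle is where it was. The roll picture shows the lid with its hinge in the wide gap and the roll centred between its fingers. Handing in.

```bash
python3 -c "
from bench import *
print(close_job())"
```

```text
the job is handed in; nothing more can be done
None
```

I put the cup, lid, union and tape roll in their own nests, where the last camera check measured all four seated at the right heights, left the oil bottle where it was, and handed the job in at about 58 s; no verdict came back.

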